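Gauge the first welded tube, then charge the cap magazine

ROBOT

A 6-joint arm with a two-finger parallel gripper is mounted at the origin on the work surface. World frame = base frame: x ahead of the robot, y to its left, z up, the work surface at z = 0. Lengths are in m, angles in degrees, forces in N, time in s.
With the tool pointing down it reaches from about 0.35 to 0.875 m from the base axis. Payload 4.2 kg.
Tool frame: the origin (TCP) lies midway between the tips of the shut fingers; the grasp point (between the pads) lies 19 mm behind it; z points along the fingers, y is the line along which they close (so a half turn about z gives the same grasp; the last joint's range is limited). The gripper opens to 87 mm and grips with 3 to 60 N. Pads are 19 mm wide; open, the fingers measure 117 mm over their backs; the gripper's body (75 mm by 190 mm) begins 51 mm behind the grasp point.
Start: joints at [-61.559, 22.042, 0.453, 0, -68.411, -14.817], TCP at [0.147, -0.607, 0.223] pointing down, gripper open.
Joint ranges: [-179.83, 179.83], [-69.29, 118.12], [-61.27, 80.66], [-181.25, 117.63], [-171.15, -9.14], [-177.46, 177.46]. Speed limits (degrees/s): [159.86, 159.86, 180, 180, 180, 180].

INTERFACE

Orientations are given as [roll, pitch, yaw] about the fixed x, y, z axes, in that order (R = Rz(yaw) Ry(pitch) Rx(roll)).
In Python, from workcell import env gives the robot as it stands. The module is installed in compiled form; this text tells all that it offers. Calls block until the motion is done:
- env.goto(position, orientation): joint-space move of the TCP to a pose.
- env.move_straight(position, rotation=None, rate=0.15, force_limit=None): straight line of the TCP; rotation=None keeps the orientation; rate is the mean speed in m/s. With force_limit (N) it stops when the force on the tool has changed by that much, and returns True; else False.
- env.set_joints(angles): joint-space move.
- env.gripper_to(opening, grasp_force=None): opening from 0.0 (shut) to 1.0 (fully open); grasp_force is the grip in N (None keeps the last); returns when the fingers have stopped.
- env.dwell(seconds).
- env.inverse_kinematics(position, orientation): joint angles nearest the present ones, or None.
- env.read_state(): the state.
- env.grab_frame(name): name is "scene" or "top" or "wrist"; returns a dict with "image" (400x640x3 uint8, blue, green, red), "fx", "fy", "cx", "cy" (pixels), "position" and "orientation" of the camera in the world. Camera axes: x right, y up, looking along -z (the intrinsics and any distortion apply to the point x, -y, -z); pixel columns grow to the right and rows downward; lengths in m; the calibration is good to about 2 mm. A picture is of the moment at which its call begins. There is no depth.
A pose or a line that the arm cannot do raises env.Unreachable and nothing moves.
- env.close_job(): hands the job in; it is judged then, once.
Trained networks look in a picture, given as the dict that the camera call returned (one of the last four; its "shot" number tells which), for a name from the list of things; names that differ only in an ending like _2 or _b are one class to them, and where a whole thing is asked for, a point or a joint stands for the part that bears it (a point fixed in the world has none). Each returns a list of dicts, best first, with "score" (0 to 1); they miss things now and then, are a little off and sometimes report something else, mostly with a low value. They report only what shows in the picture. A call takes as long as a camera call. They do not tell look-alikes from the thing itself.
- env.search_frame(picture, thing): "xyz" ([x, y, z] in m, in world coordinates, good to about 4 mm: the middle of the surface that is visible of it).
- env.trace(picture, thing): "mask" (400x640 bool, what is visible of it).
The state is a dict: "clock": time; "joint_positions": joint angles; "qvel": joint speeds; "joint_torque": joint torques, N m; "position": TCP position; "tool_rot": TCP orientation; "force": force on the tool from outside, world axes, zero at the start; "wrist_torque": the same for the moment, N m; "opening": opening from 0.0 (shut) to 1.0 (fully open); "finger_force": force on a finger pad.
Only numpy, scipy, OpenCV 4.12 (cv2) and the standard library are available. Lean on these libraries where they do the work, as an engineer would, in place of code of your own. Each camera call takes 0.05 s, during which the arm holds its last target. There are 200 camera calls.

TASK

The first tube of the run, with its end cap welded on, is clamped in the checking fixture: check its bore with the plug gauge by pushing the long go end in until the handle's shoulder meets the tube, then draw it out and, with the short no-go end, press gently and squarely on the bore mouth to confirm that it refuses to enter. Once the bore has passed, lay the gauge back in both saddles of its stand and load every loose end cap on the bench into the empty spring magazine, pushing each down against the follower until the two catches snap over it. Use no more than hand force on the gauge and leave the other things on the bench where they are.

Things in the scene. Friction and masses are not known exactly. Their poses are not given: they have to be found in the camera images.
- fixture: Checking fixture, fixed: dark steel base plate 120 x 130 x 14 mm, a vee block, and level on it a clamped steel tube (40 mm outside, 62 mm long) with a 56 mm cap welded on its far, closed end. Origin on the bench; y runs along the tube from its open face towards the cap, x across, z up. In front of the open face there is only the base plate, for 18 mm.
- strap (a point): Middle of the top of the clamp strap across the tube, 98 mm above the bench and 34 mm behind the open face; strap 108 mm long in the fixture's x, its two studs and nuts reach 108 mm above the bench.
- bore_mouth (a point): Centre of the tube's open face, on the bore axis, 70 mm above the bench; axes as the fixture's, so y points into the bore. Bore 26 mm diameter, 62 mm deep, square-edged; tube wall 7 mm.
- gauge: Double-ended plug gauge, loose, about 0.23 kg, 132 mm long. Origin on its axis at the middle of the handle; x points to the go end. Handle: hexagonal aluminium bar, 18 mm across flats, x = -42 to 42 mm; in the stand two flats stand upright, facing the gauge's +y and -y. At the go end a dark collar, 32 mm diameter, x = 39 to 44 mm, is the shoulder. Weight balances within 6 mm of the origin.
- go_tip (a point): Middle of the tip of the go end, 74 mm from the gauge's origin along +x. Go plug: steel, 24 mm diameter, 30 mm long from shoulder to tip, the last 4 mm tapered to 19 mm. Fully in, the shoulder meets the tube's face and this point is 30 mm inside the bore mouth.
- nogo_tip (a point): Middle of the flat face of the no-go end, 58 mm from the gauge's origin along -x. No-go plug: steel, 28.6 mm diameter, 16 mm long, with a black band beside it on the handle. It is too thick for the bore.
- stand: Black gauge stand, fixed: base 60 x 90 x 10 mm, two saddles 6 mm thick at y = -30 and +30 mm, each a shallow 120 degree vee between lips 34 mm apart that reach 55 mm above the bench. Origin on the bench. The handle lies in both saddles along the stand's y, at the start with the go end to +y; either way round will do. The collar and plugs hang outside the saddles.
- stand_rest (a point): Where the gauge's origin lies when the gauge rests in the stand: above the stand's middle, 50 mm above the bench.
- magazine: Spring magazine, fixed: aluminium base 130 x 100 x 12 mm, origin on the bench on the stack axis, z up. Four upright guide rods 10 mm thick, centres at x = +-27.3, y = +-21.4 mm, leave a 59.4 mm round space for the caps. Its +y and -y sides are open: a gripper closing along y reaches down between the rods (44 mm free in x). Bars carry catches on the x sides. Holds five caps.
- mouth (a point): Middle of the magazine's mouth, level with the tops of the guide rods, 118 mm above the bench; the rods' pointed tops taper from there to 110 mm. Axes as the magazine's.
- catches (a point): Point on the stack axis level with the tips of the two leaf catches, 90 mm above the bench. The leaves, 14 mm wide, slope in from x = +-33 mm at 104 mm height to x = +-24 mm here. Going down, a cap spreads them (a few N); with its upper face 5 mm or more below the tips they snap back, and the spring then lifts it against them: upper face at 90 mm, cap origin at 85 mm.
- follower (a joint): Spring follower under the stack, a black plate of 48 mm diameter, upper face 88 mm above the bench at 0 (empty). Value: how far it is pressed down, m, up to 0.056. Spring: 2.4 N at 0 and 1 N more per 10 mm. Each cap pushes the ones below it 10 mm down; with n caps caught it reads about 0.010 n - 0.002.
- cap1: Loose round aluminium end cap, 56 mm diameter, 10 mm thick, about 66 g, plain and the same both ways up. Origin at its centre. One of up to five lying flat on the bench; absent in some runs.
- cap2: Loose round aluminium end cap, 56 mm diameter, 10 mm thick, about 66 g, plain and the same both ways up. Origin at its centre. One of up to five lying flat on the bench; absent in some runs.
- cap3: Loose round aluminium end cap, 56 mm diameter, 10 mm thick, about 66 g, plain and the same both ways up. Origin at its centre. One of up to five lying flat on the bench; absent in some runs.
- cap4: Loose round aluminium end cap, 56 mm diameter, 10 mm thick, about 66 g, plain and the same both ways up. Origin at its centre. One of up to five lying flat on the bench; absent in some runs.
- cap5: Loose round aluminium end cap, 56 mm diameter, 10 mm thick, about 66 g, plain and the same both ways up. Origin at its centre. One of up to five lying flat on the bench; absent in some runs.
- caliper: Bystander: digital caliper lying flat near the robot, 150 mm long. Origin under the middle of its beam.
- spray: Bystander: upright spray can, 60 mm diameter, 150 mm high. Origin under its middle.
- brush: Bystander: hand brush lying on the bench. Origin under its middle.
- screwdriver: Bystander: screwdriver lying on the bench beyond the stand. Origin under its middle.
- marker: Bystander: marker pen lying on the bench, 100 mm long, 16 mm thick. Origin under its middle.
- spanner: Bystander: open-ended spanner lying on the bench. Origin under its middle.
- offcut: Bystander: short steel tube, 40 mm diameter, 60 mm long, lying on its side left of the robot. Origin under its middle.
Mind the look-alikes: they are no part of the job. Leave any brown or purple look-alike of the cap4 alone.

How it is judged (in metres and radians):
On the way, in this order (a step that is already met when the one before it is completed fails the run):
1. the go end is pushed fully into the bore, square, with the magazine still empty (y of go_tip in the frame of bore_mouth between 0.0265 and 0.034 m and x of go_tip in the frame of bore_mouth between -0.004 and 0.004 m and z of go_tip in the frame of bore_mouth between -0.004 and 0.004 m and angle between the x axis of gauge and the y axis of bore_mouth, either way round below 0.12 rad and value of joint follower below 0.005 m), for 0.2 s.
2. the no-go end is pressed on the bore mouth, centred and square, and is refused, with the magazine still empty (y of nogo_tip in the frame of bore_mouth between -0.003 and 0.003 m and x of nogo_tip in the frame of bore_mouth between -0.0045 and 0.0045 m and z of nogo_tip in the frame of bore_mouth between -0.0045 and 0.0045 m and angle between the x axis of gauge and the y axis of bore_mouth, either way round below 0.12 rad and contact force between gauge and fixture above 1 N and value of joint follower below 0.005 m), for 0.2 s.
At the end, for the whole second after the job is handed in: The gauge lies level and at rest in both saddles of its stand (origin within 12 mm of the rest point, axis within 0.15 rad of the stand's); every cap present lies flat in the magazine under the catches (within 5 mm of the stack axis, upper face no higher than 92.5 mm above the bench), at rest (distance between gauge and stand_rest below 0.012 m and angle between the x axis of gauge and the y axis of stand, either way round below 0.15 rad and angle between gauge's own x axis and vertical between 1.45 and 1.69 rad and linear speed of each of gauge, cap1, cap2, cap3, cap4, cap5 below 0.03 m/s and horizontal distance between each of cap1, cap2, cap3, cap4, cap5 and magazine below 0.005 m and z of cap1 in the frame of magazine between 0.025 and 0.0875 m and (angle between cap1's own z axis and vertical below 0.12 rad or angle between cap1's own z axis and vertical above 3.02 rad) and z of cap2 in the frame of magazine between 0.025 and 0.0875 m and (angle between cap2's own z axis and vertical below 0.12 rad or angle between cap2's own z axis and vertical above 3.02 rad) and z of cap3 in the frame of magazine between 0.025 and 0.0875 m and (angle between cap3's own z axis and vertical below 0.12 rad or angle between cap3's own z axis and vertical above 3.02 rad) and z of cap4 in the frame of magazine between 0.025 and 0.0875 m and (angle between cap4's own z axis and vertical below 0.12 rad or angle between cap4's own z axis and vertical above 3.02 rad) and z of cap5 in the frame of magazine between 0.025 and 0.0875 m and (angle between cap5's own z axis and vertical below 0.12 rad or angle between cap5's own z axis and vertical above 3.02 rad)); the robot touches nothing.
It fails at once if the gauge is forced against the fixture with more than 45 N (contact force between gauge and fixture above 45 N).
It fails at once if a bystander on the bench is moved by more than 4 cm (distance of any of caliper, spray, brush, screwdriver, marker, spanner, offcut from where it was at the start of the episode above 0.04 m).
Of cap1, cap2, cap3, cap4, cap5 only 3 to 5 are there at a start; the rules pass over those that are not, and their reading is None.
At some moment in a run one of cap1, cap2, cap3, cap4, cap5 may be knocked a few centimetres aside while the robot is not near it.
It also fails if it takes over 210 s, if anything falls off the work surface, if the arm or the gripper's body presses on something with over 40 N, if the wrist force passes 120 N, or if a joint passes its speed limit or range.

## Working session

There is one attempt and no reset: what is moved stays moved. The work goes in short steps, each a Python script; the robot and the scene stay as the last script left them, time stands still between calls to the robot, and variables do not carry over. Pictures are saved under pics/ and viewed, at most 17 in all, crops included, and the job is handed in when it is done.

```bash
mkdir -p pics; python3 - <<'E'
from workcell import env
import cv2, numpy as np
for n in ("scene","top"):
    p=env.grab_frame(n); cv2.imwrite(f"pics/{n}0.png",p["image"])
    print(n,p["fx"],p["fy"],p["cx"],p["cy"],p["position"],p["orientation"],[k for k in p])
    for t in ("fixture","gauge","stand","magazine","cap1","strap","bore_mouth","follower"):
        try: r=env.search_frame(p,t)
        except Exception as e: print(t,e); continue
        for d in r[:9]: 
            print(t,np.round(d["xyz"],3),round(d["score"],2))
print(env.read_state())
E
```

```text
scene 460.3558568797504 460.3558568797504 305.6812834999511 197.7492707323157 [1.29423553 0.16269338 0.84333343] [ 44.66317969  -1.01475924 101.82280929] ['image', 'fx', 'fy', 'cx', 'cy', 'position', 'orientation', 'shot']
fixture [0.617 0.247 0.055] 0.75
gauge [ 0.653 -0.011  0.059] 0.64
stand [ 0.667 -0.018  0.004] 0.84
stand [0.511 0.058 0.011] 0.69
stand [ 0.755 -0.134  0.015] 0.45
magazine [ 0.566 -0.332  0.013] 0.87
magazine [ 0.442 -0.151  0.009] 0.42
cap1 [ 0.572 -0.114  0.011] 0.82
cap1 [ 0.302 -0.175  0.01 ] 0.65
cap1 [ 0.646 -0.201  0.007] 0.59
cap1 [ 0.375 -0.064  0.01 ] 0.57
cap1 [ 0.489 -0.01   0.008] 0.56
cap1 [0.515 0.052 0.013] 0.55
cap1 [ 0.441 -0.154  0.011] 0.51
bore_mouth [0.621 0.25  0.058] 0.62
follower [ 0.545 -0.34   0.086] 0.64
top 397.9080609967091 397.9080609967091 319.40509669232824 199.22487333544632 [0.32840561 0.00859985 1.21193252] [ 10.5506575    1.05078569 -90.22358561] ['image', 'fx', 'fy', 'cx', 'cy', 'position', 'orientation', 'shot']
fixture [0.589 0.23  0.014] 0.75
gauge [ 0.44  -0.155  0.008] 0.73
gauge [ 0.644 -0.009  0.061] 0.71
stand [ 0.63
[... 484 characters left out ...]
87] 0.72
{'clock': 0.9, 'joint_positions': array([-6.15589762e+01,  2.20399257e+01,  4.51601861e-01, -2.17708005e-03,
       -6.84100954e+01, -1.48160804e+01]), 'qvel': array([-0.00302016,  0.03194556, -0.1303232 , -0.07015937, -0.01168337,
        0.11266284]), 'joint_torque': array([ 2.14028241e-04, -3.90456140e+01,  1.87624830e+01,  4.22426596e+00,
        1.55263580e-02, -2.66243467e-05]), 'position': array([ 0.14724769, -0.60737603,  0.22255591]), 'tool_rot': array([-1.79998989e+02,  2.36127844e-03, -1.66375858e+02]), 'force': array([ 0.68313752, -0.17823671,  0.79030109]), 'wrist_torque': array([-0.01465935, -0.03916777, -0.00058928]), 'finger_force': 0.0, 'opening': 1.001834975783932}
```

View pics/scene0.png

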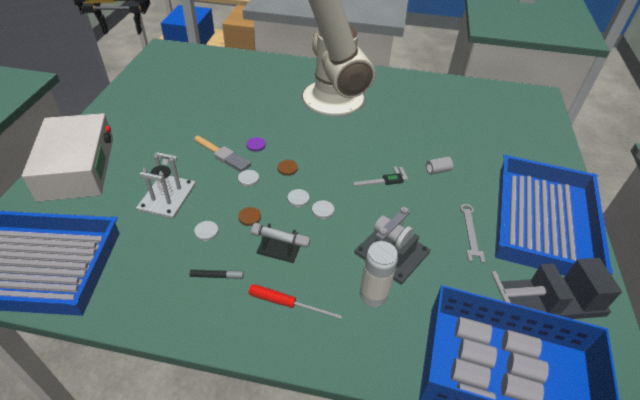

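View pics/top0.png

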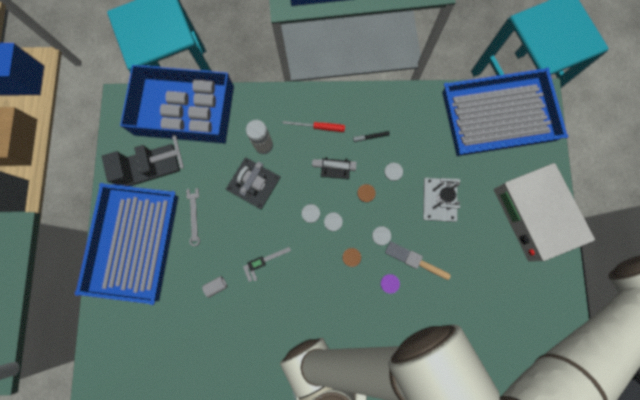

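The scene picture shows silver caps at (249,177), (298,197), (323,209) and (206,230). The look-alikes are brown discs at (288,168) and (249,216), a purple one at (256,144), and the welded cap on the fixture at (400,237). The gauge is at (280,236) and the other fixture-like device at (570,285) is not ours. In the top picture the four caps are at (394,171), (311,213), (333,221) and (382,236). Next I take close wrist views of the fixture, stand and magazine.

```bash
cat > h.py <<'E'
from workcell import env
import cv2, numpy as np
from scipy.spatial.transform import Rotation as R
def snap(n,f=None):
    p=env.grab_frame(n)
    if f: cv2.imwrite(f"pics/{f}.png",p["image"])
    return p
def proj(p,X):
    c=(np.atleast_2d(X)-p["position"])@R.from_euler("xyz",p["orientation"],degrees=True).as_matrix()
    return np.c_[p["cx"]+p["fx"]*c[:,0]/-c[:,2], p["cy"]-p["fy"]*c[:,1]/-c[:,2]]
def unproj(p,uv,z):
    uv=np.atleast_2d(np.asarray(uv,float))
    d=np.c_[(uv[:,0]-p["cx"])/p["fx"],-(uv[:,1]-p["cy"])/p["fy"],-np.ones(len(uv))]@R.from_euler("xyz",p["orientation"],degrees=True).as_matrix().T
    return p["position"]+d*((z-p["position"][2])/d[:,2])[:,None]
E
python3 - <<'E'
from h import *
import pickle
S=env.read_state()
out=[]
for n,xy in (("mag",(0.54,-0.33)),("stand",(0.645,-0.015)),("fix",(0.60,0.20))):
    env.goto([xy[0]-0.07,xy[1],0.36],[180,0,0]); env.dwell(0.3)
    p=snap("wrist",n+"1"); pickle.dump(p,open(n+"1.pkl","wb"))
    print(n,p["position"],p["orientation"],p["fx"],env.read_state()["joint_positions"])
    out.append(p["image"])
for o in ("spray","marker","screwdriver"):
    p=snap("top"); print(o,[(np.round(d["xyz"],3),d["score"]) for d in env.search_frame(p,o)[:2]])
E
```

```text
mag [ 0.54040057 -0.32976355  0.52205609] [-1.51538436e+01  3.23973806e-02 -9.00311978e+01] 323.52106577760156 [-1.89478348e+01  1.35263078e+01  7.61168869e+00 -6.66122330e-04
 -8.40952936e+01  1.08914348e+02]
stand [ 0.64549553 -0.0153321   0.5222703 ] [-1.51355505e+01  2.70567403e-02 -9.00677503e+01] 323.52106577760156 [ 1.45709115e+01  1.36093296e+01  7.73881133e+00 -7.86512788e-04
 -8.41274233e+01  7.53653948e+01]
fix [0.6009239  0.19946274 0.52225297] [-1.51365184e+01  2.59822830e-02 -9.00897508e+01] 323.52106577760156 [ 3.69703592e+01  1.26889522e+01  6.53568492e+00  1.22999250e-03
 -8.38444316e+01  5.29472355e+01]
spray [(array([0.712, 0.203, 0.143]), 0.79)]
marker [(array([ 0.751, -0.131,  0.014]), 0.54), (array([0.36 , 0.219, 0.005]), 0.27)]
screwdriver [(array([0.781, 0.01 , 0.019]), 0.86), (array([ 0.54 , -0.325,  0.01 ]), 0.6)]
```

View pics/mag1.png

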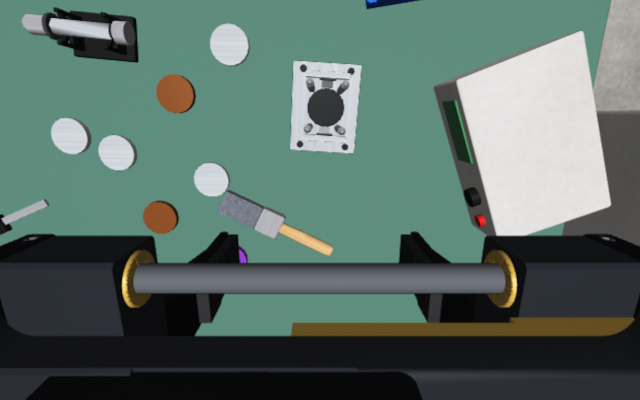

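View pics/stand1.png

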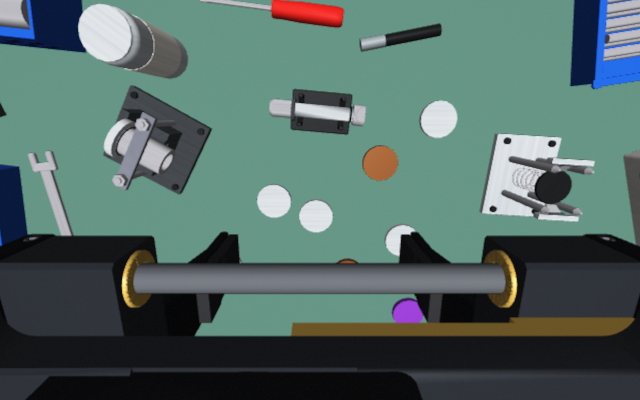

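View pics/fix1.png

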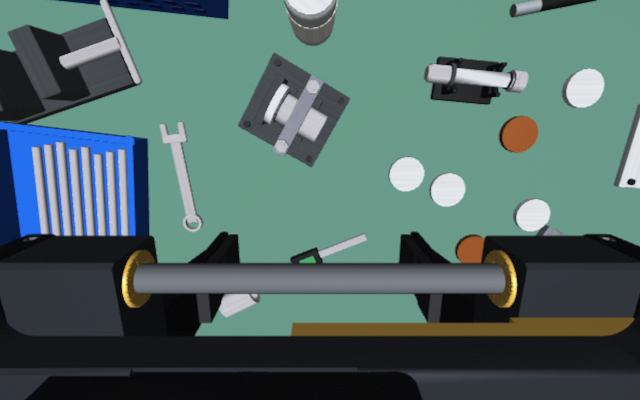

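The wrist views show the fixture with its open face at fix1 (320,127) and welded cap at (268,105). The gauge lies in the stand with its go end on the left (440,74) and no-go end on the right (518,82). The magazine follower is at mag1 (325,107), with four silver caps and two brown discs nearby. I now take aligned close views, each paired with a half turn so that camera offsets cancel.

```bash
cat >> h.py <<'E'
def cam_over(xy,yaw,z=0.22,d=0.07):
    a=np.radians(yaw); env.goto([xy[0]-d*np.cos(a),xy[1]-d*np.sin(a),z],[180,0,yaw]); env.dwell(0.3)
    return snap("wrist")
E
python3 - <<'E'
from h import *
import pickle
p=pickle.load(open("fix1.pkl","rb"))
print("tube open/cap",unproj(p,[(322,128)],0.07),unproj(p,[(270,104)],0.07))
P={}
for n,xy,yaw in (("fix",(0.60,0.215),65),("stand",(0.645,-0.015),-94),("mag",(0.545,-0.33),0)):
    rows=[]
    for k in (0,1):
        q=P[n,k]=cam_over(xy,yaw+(180*k if yaw<=0 else -180*k))
        u,v=proj(q,[*xy,0.04])[0].astype(int); u=np.clip(u,80,560);v=np.clip(v,75,320)
        im=q["image"][v-75:v+75,u-80:u+80]
        c=cv2.resize(im,(400,375),interpolation=cv2.INTER_CUBIC); rows.append(c); print(n,k,"crop origin",u-80,v-75,"x2.5")
        if n=="mag":
            for f in env.search_frame(q,"follower")[:1]: print("fol",f)
    cv2.imwrite(f"pics/{n}2.png",np.hstack(rows))
pickle.dump(P,open("P.pkl","wb")); print(env.read_state()["clock"])
E
```

```text
tube open/cap [[0.58287264 0.19552313 0.07      ]] [[0.61433083 0.26516666 0.07      ]]
fix 0 crop origin 239 41 x2.5
fix 1 crop origin 238 40 x2.5
stand 0 crop origin 238 38 x2.5
stand 1 crop origin 239 41 x2.5
mag 0 crop origin 240 40 x2.5
fol {'xyz': [0.5564, -0.3387, 0.0956], 'score': 0.84}
mag 1 crop origin 238 41 x2.5
fol {'xyz': [0.5446, -0.3376, 0.0058], 'score': 0.39}
19.8917
```

View pics/fix2.png

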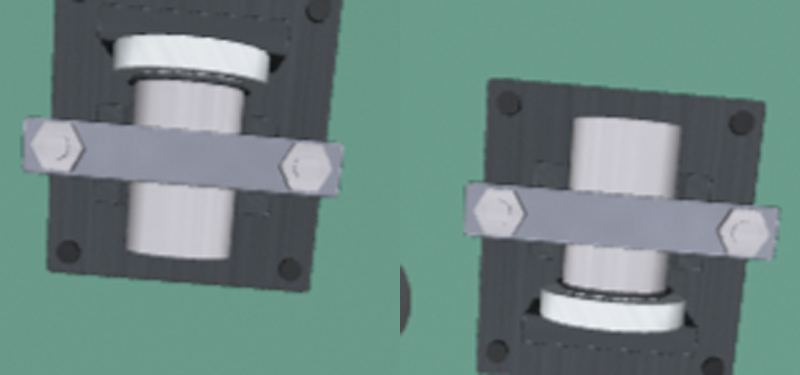

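View pics/stand2.png

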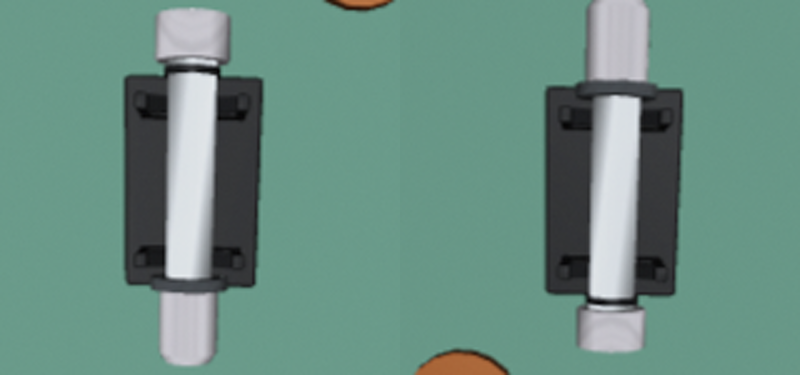

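View pics/mag2.png

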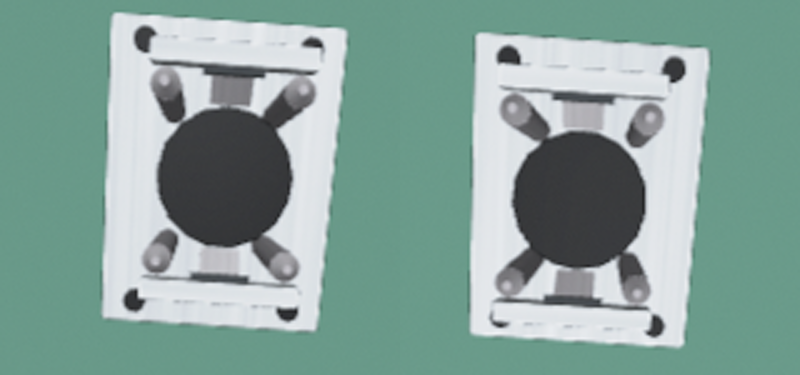

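The bore, plate edges, gauge (collar and go plug in the lower half of the left panel) and follower circle all show clearly. I fit the poses jointly, with a common camera offset in the tool frame.

```bash
cat > fit.py <<'E'
from h import *
import pickle
from scipy.optimize import least_squares
P=pickle.load(open("P.pkl","rb"))
O={("fix",0):(239,41),("fix",1):(238,40),("stand",0):(238,38),("stand",1):(239,41),("mag",0):(240,40),("mag",1):(238,41)}
# observations: object, view -> list of (panel px, model point (axes of the tool-aligned object frame), weight)
a=.05
obs=[]
def add(n,k,px,m,w=1): obs.append((n,k,np.array(px)/2.5+O[n,k]-0.3,np.array(m,float),w))
for px,m in (((47,270),(-60,-18,14)),((309,292),(60,-18,14))): add("fix",0,(px),(m[0],m[1],m[2]))
for px,m in (((90,78),(60,-18,14)),((364,100),(-60,-18,14))): add("fix",1,px,m)
add("fix",0,(181,157),(0,34,108)); add("fix",1,(221.5,221.5),(0,34,108))
add("fix",0,(179.5,254),(0,0,75),.7); add("fix",1,(227,121),(0,0,75),.7)
# magazine view: tool x = mag x (image up), image right = -y
for k,c in ((0,[(112,13),(347,29),(318,331),(102,319)]),(1,[(77,33),(309,47),(284,347),(71,334)])):
    s=1-2*k
    for px,m in zip(c,((65,50),(65,-50),(-65,-50),(-65,50))): add("mag",k,px,(s*m[0],s*m[1],12))
add("mag",0,(225,176.5),(0,0,88),2); add("mag",1,(179.5,199.5),(0,0,88),2)
for k,c in ((0,[(168,76),(305,88),(157,260),(287,268)]),(1,[(116,103),(254,114),(108,287),(236,291)])):
    s=1-2*k
    for px,m in zip(c,((27.3,21.4),(27.3,-21.4),(-27.3,21.4),(-27.3,-21.4))): add("mag",k,px,(s*m[0],s*m[1],118),.4)
# stand view 0: yaw -94: image up = stand -y (no-go), image right = -x
for k,c in ((0,[(125,75),(262,80),(255,287),(126,284)]),(1,[(146,88),(283,90),(273,295),(146,294)])):
    s=1-2*k
    for px,m in zip(c,((-30,-45),(30,-45),(30,45),(-30,45))): add("stand",k,px,(-s*-m[0]*1 if 0 else s*m[0]*-1*-1,s*m[1],10))
N=["fix","stand","mag"]
def res(v,full=False):
    r=[]
    for n,k,px,m,w in obs:
        i=N.index(n); p=dict(P[n,k]); x,y,th=v[3*i:3*i+3]
        Rc=R.from_euler("xyz",p["orientation"],degrees=True)
        p["position"]=p["position"]+Rc.apply(np.append(v[9:11],0))
        X=np.array([x,y,0])+R.from_euler("z",th).apply(m/1e3)
        r.append(w*(proj(p,X)[0]-px))
    return np.array(r) if full else np.ravel(r)
v0=[.585,.19,np.radians(-25),.645,-.015,np.radians(-4),.545,-.33,0,0,0]
s=least_squares(res,v0,loss="soft_l1")
v=s.x
for i,n in enumerate(N): print(n,np.round(v[3*i:3*i+2],4),"yaw",round(np.degrees(v[3*i+2]),2))
print("cam offset mm",v[9:]*1e3)
rr=res(v,True)
for o,e in zip(obs,rr): print(o[0],o[1],o[3],np.round(e,2))
p0=P["stand",0]
for k,c in ((0,[(192,75),(189,280),(190,284)]),(1,[(217,95),(213,298),(217,90)])):
    p=dict(P["stand",k]); p["position"]=p["position"]+R.from_euler("xyz",p["orientation"],degrees=True).apply(np.append(v[9:],0))
    w=unproj(p,np.array(c)/2.5+O["stand",k]-.3,.05); d=w[:,:2]-v[3:5]
    print("gauge pts in stand mm",(1e3*d@np.array([[np.cos(v[5]),-np.sin(v[5])],[np.sin(v[5]),np.cos(v[5])]])).round(1))
E
python3 fit.py
```

```text
fix [0.5814 0.1981] yaw -29.45
stand [ 0.6249 -0.0161] yaw -2.8
mag [ 0.5488 -0.3377] yaw -3.37
cam offset mm [-0.22945667 -0.20386382]
fix 0 [-60. -18.  14.] [-0.25  0.69]
fix 0 [ 60. -18.  14.] [0.43 0.16]
fix 1 [ 60. -18.  14.] [-1.3  -0.66]
fix 1 [-60. -18.  14.] [ 1.25 -0.11]
fix 0 [  0.  34. 108.] [ 0.65 -0.59]
fix 1 [  0.  34. 108.] [0.27 0.3 ]
fix 0 [ 0.  0. 75.] [-0.44 -0.29]
fix 1 [ 0.  0. 75.] [0.29 0.18]
mag 0 [65. 50. 12.] [-0.45 -0.68]
mag 0 [ 65. -50.  12.] [ 0.59 -0.81]
mag 0 [-65. -50.  12.] [-0.05  0.38]
mag 0 [-65.  50.  12.] [-0.1  -0.02]
mag 1 [-65. -50.  12.] [-1.1  -0.78]
mag 1 [-65.  50.  12.] [ 0.57 -0.32]
mag 1 [65. 50. 12.] [0.1  0.11]
mag 1 [ 65. -50.  12.] [-0.65  0.31]
mag 0 [ 0.  0. 88.] [-0.05  1.07]
mag 1 [ 0.  0. 88.] [0.22 0.81]
mag 0 [ 27.3  21.4 118. ] [-0.6   0.59]
mag 0 [ 27.3 -21.4 118. ] [-0.16  0.11]
mag 0 [-27.3  21.4 118. ] [-0.18  0.07]
mag 0 [-27.3 -21.4 118. ] [0.16 0.09]
mag 1 [-27.3 -21.4 118. ] [-0.59  0.66]
mag 1 [-27.3  21.4 118. ] [-0.5   0.29]
mag 1 [ 27.3 -21.4 118. ] [-0.11 -0.38]
mag 1 [ 27.3  21.4 118. ] [0.38 0.22]
stand 0 [-30. -45.  10.] [76.68 -0.69]
stand 0 [ 30. -45.  10.] [-34.14  -1.53]
stand 0 [30. 45. 10.] [-29.15   0.05]
stand 0 [-30.  45.  10.] [74.9   0.23]
stand 1 [30. 45. 10.] [31.15 -1.31]
stand 1 [-30.  45.  10.] [-79.29  -0.89]
stand 1 [-30. -45.  10.] [-70.75   0.53]
stand 1 [ 30. -45.  10.] [32.18 -0.15]
gauge pts in stand mm [[ 23.  -40.2]
 [ 26.   37.6]
 [ 25.6  39.2]]
gauge pts in stand mm [[ 26.1  36.9]
 [ 23.3 -41.4]
 [ 26.1  38.7]]
```

```bash
sed -i 's/(-s\*-m\[0\]\*1 if 0 else s\*m\[0\]\*-1\*-1,s\*m\[1\],10)/(-s*m[0],s*m[1],10)/' fit.py; python3 fit.py | grep -v "^mag [01]"
```

```text
fix [0.5814 0.1981] yaw -29.45
stand [ 0.6491 -0.0177] yaw -5.05
mag [ 0.5488 -0.3377] yaw -3.37
cam offset mm [-0.2005638 -0.2000568]
fix 0 [-60. -18.  14.] [-0.27  0.7 ]
fix 0 [ 60. -18.  14.] [0.41 0.16]
fix 1 [ 60. -18.  14.] [-1.33 -0.65]
fix 1 [-60. -18.  14.] [ 1.22 -0.11]
fix 0 [  0.  34. 108.] [ 0.62 -0.58]
fix 1 [  0.  34. 108.] [0.23 0.3 ]
fix 0 [ 0.  0. 75.] [-0.46 -0.28]
fix 1 [ 0.  0. 75.] [0.26 0.18]
stand 0 [ 30. -45.  10.] [-0.4  -0.73]
stand 0 [-30. -45.  10.] [ 0.8  -1.52]
stand 0 [-30.  45.  10.] [0.47 0.06]
stand 0 [30. 45. 10.] [-0.37  0.2 ]
stand 1 [-30.  45.  10.] [-0.38 -1.27]
stand 1 [30. 45. 10.] [ 0.47 -0.96]
stand 1 [ 30. -45.  10.] [0.91 0.46]
stand 1 [-30. -45.  10.] [-0.43 -0.11]
gauge pts in stand mm [[  0.2 -39.7]
 [  0.2  38.1]
 [ -0.2  39.7]]
gauge pts in stand mm [[  0.4  37.4]
 [  0.6 -41. ]
 [  0.4  39.3]]
```

```bash
cat >> h.py <<'E'
M=np.array([.5814,.1981]); YF=60.55; AX=np.array([np.cos(np.radians(YF)),np.sin(np.radians(YF))]); LX=np.array([AX[1],-AX[0]])
ST=np.array([.6491,-.0177]); YS=84.95
MG=np.array([.5488,-.3377]); YM=-3.37
def g(s,lat=0,z=.07): return [*(M+s*AX+lat*LX),z-.019]
def st(): 
    s=env.read_state(); f=s["force"]
    return "t%.1f s=%.4f lat=%.4f z=%.4f F ax %.1f lat %.1f z %.1f open %.3f ff %.1f"%(s["clock"],(s["position"][:2]-M)@AX,(s["position"][:2]-M)@LX,s["position"][2]+.019,f[:2]@AX,f[:2]@LX,f[2],s["opening"],s["finger_force"])
E
python3 - <<'E'
from h import *
env.goto([*ST,.13],[180,0,YS-180])
env.move_straight([*ST,.031],rate=.1)
env.gripper_to(0.0,40); print(st())
env.move_straight([*ST,.12],rate=.1); print(st())
env.goto(g(-.11,z=.13),[180,0,YF-180])
env.move_straight(g(-.11),rate=.1); env.dwell(.3); print(st())
p=snap("scene"); x=proj(p,[*(M-.06*AX),.07])[0]; 
u,v=int(x[0]),int(x[1]); cv2.imwrite("pics/pre.png",cv2.resize(p["image"][v-60:v+60,u-80:u+80],(800,600),interpolation=cv2.INTER_CUBIC))
E
```

```text
t23.4 s=-0.1542 lat=0.1657 z=0.0502 F ax 1.3 lat 2.2 z -1.4 open 0.200 ff 40.0
t24.4 s=-0.1550 lat=0.1644 z=0.1380 F ax 0.2 lat 0.8 z -3.1 open 0.199 ff 40.0
t26.2 s=-0.1097 lat=0.0002 z=0.0706 F ax -0.6 lat -0.5 z -2.0 open 0.200 ff 40.0
```

View pics/pre.png

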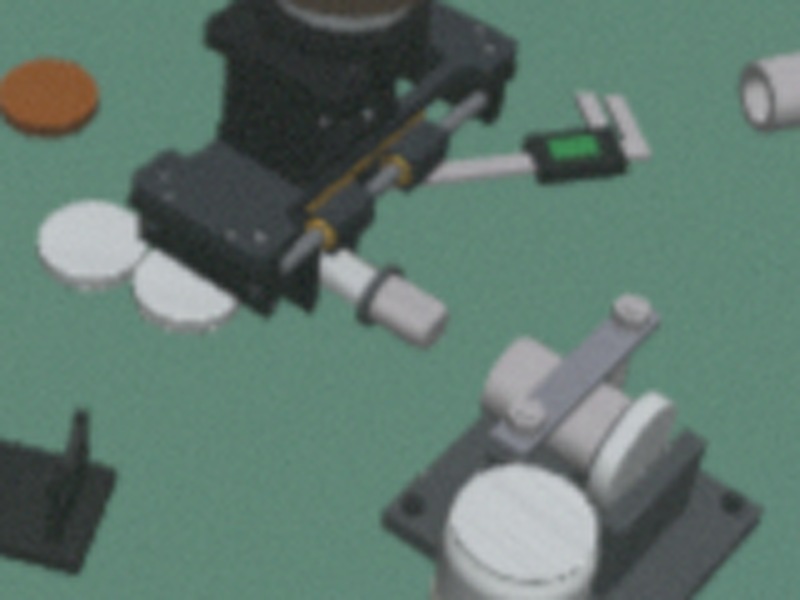

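The crop shows the go plug at (410,310), aimed at the tube's open face at (510,375). I push it in under a force limit.

```bash
python3 - <<'E'
from h import *
h=env.move_straight(g(-.076),rate=.06,force_limit=8); print(h,st())
h=env.move_straight(g(-.060),rate=.03,force_limit=8); print(h,st())
if not h:
    h=env.move_straight(g(-.040),rate=.03,force_limit=8); print(h,st())
env.dwell(.4); print(st())
E
```

```text
False t27.0 s=-0.0761 lat=-0.0003 z=0.0698 F ax -0.2 lat -0.9 z -1.3 open 0.199 ff 40.0
False t27.7 s=-0.0601 lat=-0.0001 z=0.0699 F ax 0.1 lat -0.7 z -1.7 open 0.204 ff 40.0
False t28.5 s=-0.0410 lat=-0.0001 z=0.0699 F ax -5.1 lat 1.0 z -0.5 open 0.202 ff 40.0
t28.9 s=-0.0410 lat=-0.0001 z=0.0699 F ax -4.7 lat 1.7 z 0.8 open 0.199 ff 40.0
```

```bash
python3 - <<'E'
from h import *
h=env.move_straight(g(-.036),rate=.02,force_limit=8); print(h,st()); env.dwell(.4); print(st())
p=snap("scene"); x=proj(p,[*(M-.03*AX),.07])[0]; 
u,v=int(x[0]),int(x[1]); cv2.imwrite("pics/in.png",cv2.resize(p["image"][v-30:v+30,u-40:u+40],(800,600),interpolation=cv2.INTER_CUBIC))
E
```

```text
True t29.1 s=-0.0412 lat=-0.0003 z=0.0694 F ax -0.4 lat 1.0 z 0.9 open 0.204 ff 40.0
t29.5 s=-0.0419 lat=-0.0003 z=0.0690 F ax 4.1 lat 3.5 z 1.1 open 0.200 ff 40.0
```

View pics/in.png

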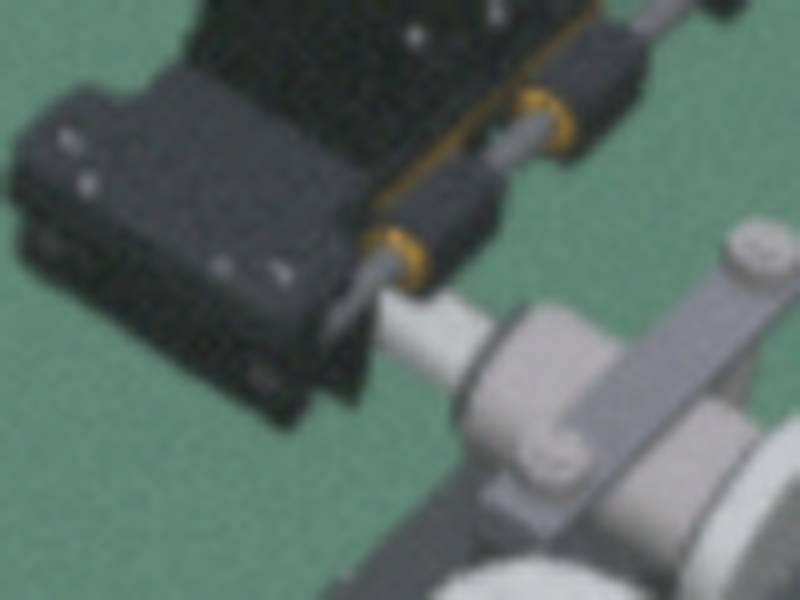

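The collar at (480,355) sits flush against the tube face, so the go end is fully in. I draw it out, flip it and press with the no-go end.

```bash
python3 - <<'E'
from h import *
env.move_straight(g(-.115),rate=.06); print(st())
env.move_straight(g(-.115,z=.16),rate=.15)
env.goto(g(-.115,z=.16),[180,0,YF])
env.move_straight(g(-.115),rate=.12); env.dwell(.3); print(st())
h=env.move_straight(g(-.068),rate=.06,force_limit=8); print(h,st())
h=env.move_straight(g(-.050),rate=.02,force_limit=5); print(h,st())
if h:
    s0=(env.read_state()["position"][:2]-M)@AX
    for d in (.0005,.0015,.0025):
        h=env.move_straight(g(s0+d),rate=.01,force_limit=20); env.dwell(.4); print(h,st())
p=snap("scene"); x=proj(p,[*(M-.03*AX),.07])[0]; 
u,v=int(x[0]),int(x[1]); cv2.imwrite("pics/nogo.png",cv2.resize(p["image"][v-30:v+30,u-40:u+40],(800,600),interpolation=cv2.INTER_CUBIC))
E
```

```text
t30.9 s=-0.1146 lat=0.0001 z=0.0700 F ax 0.1 lat 0.8 z -1.9 open 0.201 ff 40.0
t35.5 s=-0.1148 lat=0.0002 z=0.0706 F ax 0.7 lat 0.1 z -2.2 open 0.202 ff 40.0
False t36.4 s=-0.0684 lat=-0.0002 z=0.0698 F ax -0.3 lat 0.3 z -2.2 open 0.200 ff 40.0
True t36.9 s=-0.0624 lat=-0.0009 z=0.0689 F ax 0.4 lat 0.2 z -1.9 open 0.203 ff 40.0
False t37.7 s=-0.0619 lat=-0.0000 z=0.0700 F ax 0.7 lat 0.0 z -2.8 open 0.203 ff 40.0
False t38.3 s=-0.0617 lat=-0.0002 z=0.0698 F ax -4.8 lat 1.7 z -1.8 open 0.204 ff 40.0
False t39.0 s=-0.0617 lat=-0.0003 z=0.0697 F ax -7.6 lat 2.7 z -0.1 open 0.203 ff 40.0
```

View pics/nogo.png

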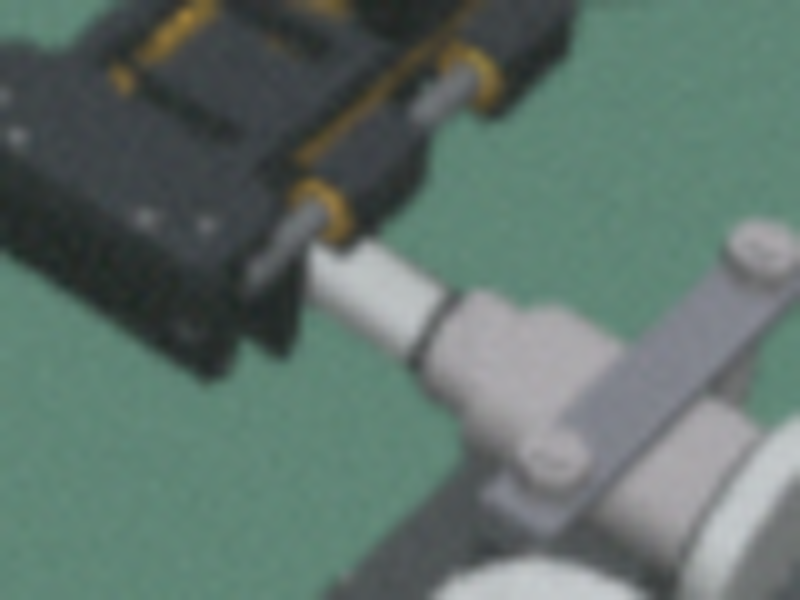

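The no-go face is refused flat at the mouth with about 5 to 8 N. I back off, return the gauge to its stand and locate the caps again.

```bash
cat >> h.py <<'E'
def find_caps(p):
    hsv=cv2.cvtColor(cv2.GaussianBlur(p["image"],(3,3),0),cv2.COLOR_BGR2HSV)
    m=((hsv[...,1]<45)&(hsv[...,2]>140)).astype(np.uint8)
    m[225:]=0
    out=[]
    for c in cv2.findContours(m,cv2.RETR_EXTERNAL,cv2.CHAIN_APPROX_NONE)[0]:
        if len(c)<25: continue
        X=unproj(p,c[:,0],.0095)[:,:2]*1e3
        (x,y),r=cv2.minEnclosingCircle(X.astype(np.float32)); A=cv2.contourArea(X.astype(np.float32))
        mo=cv2.moments(X.astype(np.float32))
        if 25<r<32 and A>.85*np.pi*r*r: out.append((mo["m10"]/mo["m00"]/1e3,mo["m01"]/mo["m00"]/1e3,r))
    return np.array(out)
E
python3 - <<'E'
from h import *
env.move_straight(g(-.115),rate=.06)
env.move_straight(g(-.115,z=.16),rate=.15)
env.goto([*ST,.13],[180,0,YS-180])
env.move_straight([*ST,.05],rate=.1)
h=env.move_straight([*ST,.0312],rate=.03,force_limit=6); print(h,st())
env.gripper_to(.6); env.move_straight([*ST,.15],rate=.15); print(st())
env.goto([.46,-.10,.30],[180,0,0]); env.dwell(.3)
p=snap("wrist","caps3"); print(find_caps(p).round(4))
print([(np.round(d["xyz"],3),d["score"]) for d in env.search_frame(p,"cap1")])
print([(np.round(d["xyz"],3),d["score"]) for d in env.search_frame(p,"gauge")[:2]])
E
```

```text
False t44.7 s=-0.1545 lat=0.1655 z=0.0504 F ax -0.1 lat 1.7 z -0.6 open 0.200 ff 40.0
t46.5 s=-0.1551 lat=0.1644 z=0.1678 F ax 1.0 lat 0.3 z -0.6 open 0.596 ff 0.0
[[ 0.439  -0.1549 28.7244]
 [ 0.6381 -0.1988 28.4067]]
[(array([0.501, 0.039, 0.01 ]), 0.93), (array([ 0.637, -0.199,  0.011]), 0.88), (array([ 0.574, -0.111,  0.011]), 0.88), (array([ 0.483, -0.018,  0.008]), 0.81), (array([ 0.44 , -0.155,  0.01 ]), 0.55), (array([ 0.32 , -0.16 ,  0.008]), 0.54)]
[(array([ 0.645, -0.025,  0.059]), 0.81), (array([ 0.442, -0.155,  0.008]), 0.41)]
```

View pics/caps3.png

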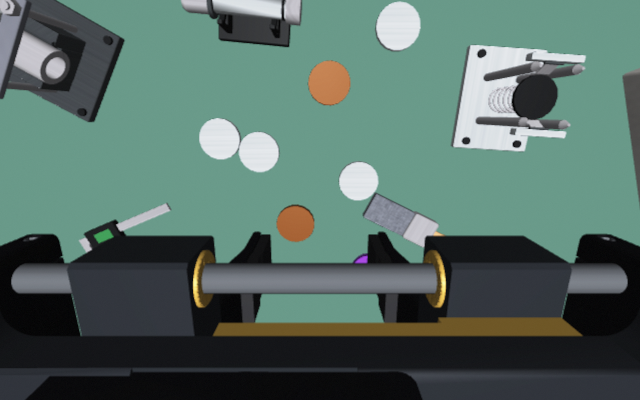

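One cap has been knocked and now touches its neighbour; the pair is at (220,139) and (259,152). The other caps are at (358,181) and (398,26), the gauge is back in its stand at (245,8), and the browns are at (330,82) and (295,222). I crop-check the first target in the loading run and start with the two isolated caps.

```bash
cat >> h.py <<'E'
def caps_now(vp=(.46,-.10,.30)):
    env.goto(list(vp),[180,0,0]); env.dwell(.3); p=snap("wrist")
    hsv=cv2.cvtColor(p["image"],cv2.COLOR_BGR2HSV)
    m=((hsv[...,1]<45)&(hsv[...,2]>140)).astype(np.uint8); m[225:]=0
    m=cv2.erode(m,cv2.getStructuringElement(cv2.MORPH_ELLIPSE,(9,9)))
    out=[]
    for c in cv2.findContours(m,cv2.RETR_EXTERNAL,cv2.CHAIN_APPROX_NONE)[0]:
        if len(c)<25: continue
        X=(unproj(p,c[:,0],.0095)[:,:2]*1e3).astype(np.float32)
        _,r=cv2.minEnclosingCircle(X); A=cv2.contourArea(X); mo=cv2.moments(X)
        if 18<r<26 and A>.8*np.pi*r*r: out.append((mo["m10"]/mo["m00"]/1e3,mo["m01"]/mo["m00"]/1e3,r))
    return p,np.array(out)
def pick(xy,yaw,O=.76):
    env.gripper_to(O); env.goto([*xy,.07],[180,0,yaw])
    env.move_straight([*xy,.0035],rate=.1,force_limit=15)
    env.gripper_to(0.0,50); s=env.read_state(); print("grip open mm",s["opening"]*87,s["position"],s["clock"])
    env.move_straight([*xy,.16],rate=.2)
    return abs(env.read_state()["opening"]*87-56)<4
def load():
    env.goto([*MG,.16],[180,0,YM])
    env.move_straight([*MG,.122],rate=.15)
    h=env.move_straight([*MG,.077],rate=.05,force_limit=22); s=env.read_state()
    print("load",h,s["position"].round(4),s["force"].round(1))
    return h
def release():
    env.gripper_to(.76); env.move_straight([*MG,.14],rate=.15); env.gripper_to(0.0,20)
    env.move_straight([*MG,.098],rate=.15)
    h=env.move_straight([*MG,.082],rate=.04,force_limit=25); s=env.read_state()
    print("press",h,s["position"].round(4),s["force"].round(1),s["clock"])
    env.move_straight([*MG,.16],rate=.2)
E
python3 - <<'E'
from h import *
p,c=caps_now(); print(c.round(4))
t=c[np.argmin(np.hypot(*(c[:,:2]-[.638,-.199]).T))][:2]
u,v=proj(p,[*t,.01])[0].astype(int); v=max(v,60)
cv2.imwrite("pics/cap_a.png",cv2.resize(p["image"][v-60:v+60,u-80:u+80],(640,480),interpolation=cv2.INTER_CUBIC))
if pick(t,-90): load()
print(env.read_state()["opening"]*87)
q=snap("scene"); u,v=proj(q,[*MG,.1])[0].astype(int)
cv2.imwrite("pics/load1.png",cv2.resize(q["image"][v-60:v+60,u-80:u+80],(640,480),interpolation=cv2.INTER_CUBIC))
a=cv2.imread("pics/cap_a.png");b=cv2.imread("pics/load1.png");cv2.imwrite("pics/ab.png",np.hstack([cv2.resize(a,(400,300)),cv2.resize(b,(400,300))]))
E
```

```text
[[ 4.38900e-01 -1.55000e-01  2.27114e+01]
 [ 4.80300e-01 -1.50000e-02  2.33678e+01]
 [ 4.98100e-01  3.84000e-02  2.33586e+01]
 [ 6.38400e-01 -1.98900e-01  2.34650e+01]]
grip open mm 53.89417555183413 [ 0.63887346 -0.19899273  0.00432668] 52.1417
load False [ 0.5492 -0.3381  0.0774] [ 0.5 -1.3  3. ]
53.82692221592515
```

View pics/ab.png

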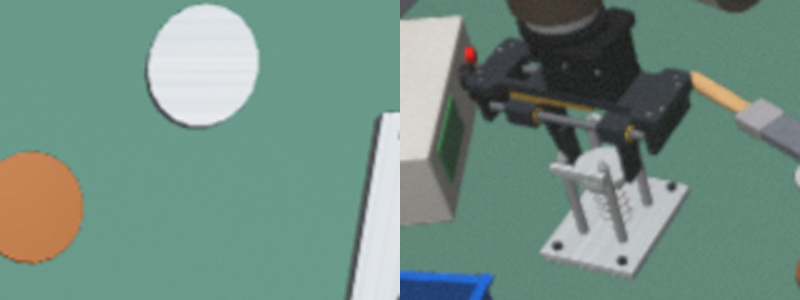

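The left panel confirms the target is a plain silver cap, not brown. The right panel shows it held down inside the rods at about (600,165). I release it, press to verify, and load the next.

```bash
python3 - <<'E'
from h import *
release()
p,c=caps_now(); print(c.round(4))
t=c[np.argmin(np.hypot(*(c[:,:2]-[.439,-.155]).T))][:2]
if pick(t,45) and not load(): release()
p,c=caps_now(); print(c.round(4)); cv2.imwrite("pics/after2.png",p["image"])
E
```

```text
press False [ 0.55   -0.3381  0.0828] [ 1.7 -0.8  3. ] 59.4833
[[ 4.39100e-01 -1.55100e-01  2.23979e+01]
 [ 4.80200e-01 -1.48000e-02  2.33601e+01]
 [ 4.98100e-01  3.84000e-02  2.32518e+01]]
grip open mm 54.12205950499092 [ 0.43964231 -0.1551538   0.00410295] 64.9167
load False [ 0.5493 -0.338   0.0774] [ 1.4 -1.6  3.1]
press False [ 0.55   -0.3382  0.0829] [ 2.2 -0.7  3.3] 71.525
[[ 4.80200e-01 -1.48000e-02  2.33601e+01]
 [ 4.98000e-01  3.84000e-02  2.32518e+01]]
```

View pics/after2.png

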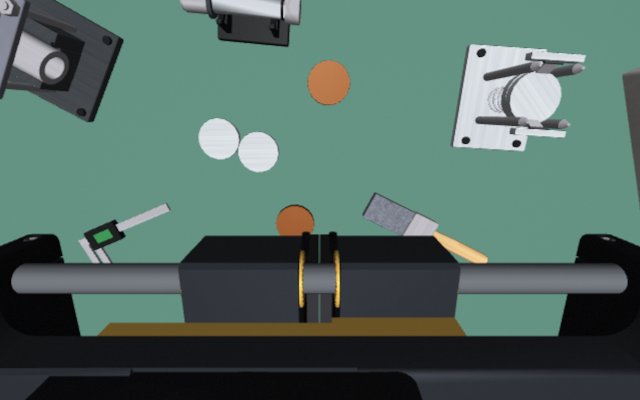

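Two caps are seated in the magazine at (530,97), the brush has not moved, and the remaining pair is at (219,139) and (259,152). I pick these with the fingers closing across the line that joins them.

```bash
python3 - <<'E'
from h import *
for k in (0,1):
    if k: p,c=caps_now(); print(c.round(4))
    else: c=np.array([[.4802,-.0148],[.498,.0384]])
    t=c[-1][:2] if not k else c[0][:2]
    if not pick(t,-108): break
    if load(): break
    release()
p,c=caps_now((.46,-.15,.30)); print(c.round(4)); cv2.imwrite("pics/after4.png",p["image"]); print(env.read_state()["clock"])
for n in("follower","gauge"): print([(np.round(d["xyz"],3),d["score"]) for d in env.search_frame(p,n)[:2]])
q=cam_over(MG,YM,.22)
u,v=proj(q,[*MG,.09])[0].astype(int); a=q["image"][v-60:v+60,u-80:u+80]
q=snap("scene"); u,v=proj(q,[.6,-.15,.05])[0].astype(int); b=q["image"][v-75:v+75,max(u-100,0):u+100]
cv2.imwrite("pics/end.png",np.hstack([cv2.resize(a,(400,300)),cv2.resize(b,(400,300))]))
E
```

```text
grip open mm 54.393730323032514 [0.49844914 0.03859244 0.00414437] 77.8833
load False [ 0.5496 -0.3381  0.0776] [ 2.  -1.8  3.7]
press False [ 0.5499 -0.3382  0.0829] [ 2.3 -0.5  3.6] 85.8
[[ 4.79700e-01 -1.57000e-02  2.27389e+01]]
grip open mm 54.25296208515883 [ 0.48010589 -0.01561708  0.00412105] 92.0833
load False [ 0.5493 -0.3382  0.0776] [ 0.1 -1.7  3.8]
press False [ 0.5499 -0.3382  0.083 ] [ 1.9 -0.5  3.6] 99.9167
[]
101.7917
[]
[(array([ 0.642, -0.026,  0.061]), 0.58), (array([ 0.558, -0.317,  0.012]), 0.29)]
```

View pics/end.png

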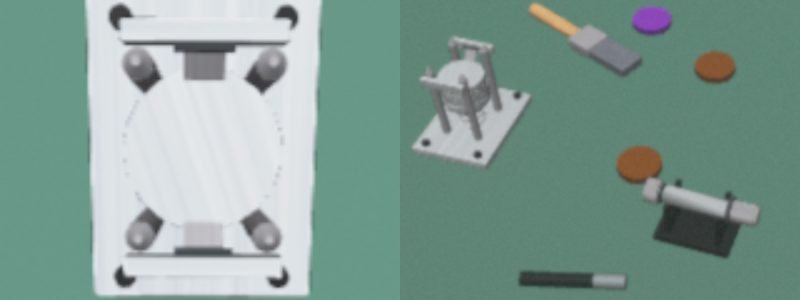

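The left panel shows the top cap flat and centred under both catch leaves. The right panel shows the gauge level in both saddles, no silver caps left on the bench, and the look-alikes untouched. I hand in.

```bash
python3 -c "
from h import *
env.goto([.40,-.2,.35],[180,0,0]); print(env.close_job())"
```

```text
the job is handed in; nothing more can be done
None
```

The bore passed (go end in to the shoulder, no-go end refused at about 5–8 N), the gauge is back in both saddles of its stand, all four loose caps are pressed down into the magazine under the catches, and the job is handed in; the call returned no verdict.

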